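Lock, upend and put away the condiment jar

TASK

Turn the steel lock collar of the tall flip-top condiment jar clockwise to its locked mark while the jar stands upright. Then lift the jar, turn it upside down and hold it so for one second to loosen what has settled. Put it gently back upright in the empty bay of the steel caddy with the collar still locked; leave the sauce bottle, the short jar, the bowl and the lunchbox where they stand.

Things in the scene. Friction and masses are not known exactly. Their poses are not given: they have to be found in the camera images.
- jar: Tall loose glass jar, about 0.5 kg, on the board. From its foot up: glass 56 mm in diameter to 90 mm; black flange 56 mm dia., 96-104 mm; steel collar 46 mm dia., 104.5-130.5 mm; closed flip-top 36 mm dia. to 138 mm, tab to 141 mm. Origin: centre of the underside, z up its axis. Locked mark: a black rib on the flange at the jar's +x side, 6 mm wide, 90-106 mm up, out to 35 mm from the axis.
- collar (a joint): The lock collar's turn about the jar's axis, rad: it grows as the collar turns clockwise seen from above; 0 is unlocked, 1.2 is the stop, where the collar's lug stands over the locked mark. It starts between 0 and 0.45, turns with light friction and stays where it is left.
- lug (a point): Outer end of the collar's steel lug (8 mm wide, 10 mm high), at 32 mm from the jar's axis and 109.5 mm above the jar's foot; it turns with the collar.
- board: Fixed wooden board 160 x 250 x 6 mm (x, y, z), origin at the centre of its underside; the jar and the sauce bottle stand on it, 110 to 140 mm apart along its y axis, either way round.
- caddy: Fixed steel open box 95 x 180 x 36 mm (x, y, z), walls and floor 5 mm; a wall across its middle makes two bays, each 85 (x) by 82.5 mm (y) inside. Origin: centre of its underside. The short jar stands in the +y bay; the -y bay is empty. It may lie at any yaw.
- bay_free (a point): Centre of the floor of the caddy's empty bay (5 mm above the counter); its axes are the caddy's.
- sauce: Tall amber glass sauce bottle with a black cap, 60 mm in diameter, 170 mm tall, loose on the board; origin at the centre of its underside. Leave it alone.
- short_jar: Short glass jar with a steel cap, 60 mm in diameter, 48 mm tall, loose in the caddy's other bay; origin at the centre of its underside. Leave it alone.
- bowl: White ceramic bowl, 110 mm in diameter, 55 mm tall, loose on the counter; origin at the centre of its underside. Leave it alone.
- lunchbox: Grey plastic lunchbox with a steel spring clip, 156 x 106 x 59 mm (x, y, z), loose on the counter; origin at the centre of its underside. Leave it alone.

How it is judged:
By the outcome, as a careful person would: the job done as asked, in the order asked, and still so for the second after the job is handed in, with the robot touching nothing.
It also fails if it takes over 67 s, if anything falls off the work surface, if the arm or the gripper's body presses on something with over 40 N, if the wrist force passes 120 N, or if a joint passes its speed limit or range.

ROBOT

A 6-joint arm with a two-finger parallel gripper is mounted at the origin on the work surface. World frame = base frame: x ahead of the robot, y to its left, z up, the work surface at z = 0. Lengths are in m, angles in rad, forces in N, time in s.
With the tool pointing down it reaches from about 0.3 to 0.775 m from the base axis. Payload 14.6 kg.
Tool frame: the origin (TCP) lies midway between the tips of the shut fingers; the grasp point (between the pads) lies 19 mm behind it (ctrl.grip_depth is the z of the grasp point in the tool frame, in m); z points along the fingers, y is the line along which they close (so a half turn about z gives the same grasp; the last joint's range is limited). The gripper opens to 94 mm and grips with 3 to 60 N. Pads are 16 mm wide; open, the fingers measure 119 mm over their backs; the gripper's body (75 mm by 177 mm) begins 78 mm behind the grasp point.
Start: joints at [1.074, 0.3, 1.521, -0, 1.321, -0.067], TCP at [0.229, 0.5, 0.177] pointing down, gripper open.
Joint ranges: [-3.03, 3.03], [-0.79, 2.21], [0.23, 2.52], [-1.04, 4.18], [0, 3.07], [-2.55, 2.55]. Speed limits (rad/s): [2.22, 2.22, 2.57, 3.14, 3.14, 3.14].

INTERFACE

Orientations are given as [roll, pitch, yaw] about the fixed x, y, z axes, in that order (R = Rz(yaw) Ry(pitch) Rx(roll)).
In Python, from station import ctrl gives the robot as it stands. The module is installed in compiled form; this text tells all that it offers.
- The arm moves only by the tool carry_out, never from a script. Its argument "commands" is a list of rows, each a list of 3 entries, a list of its own where there are three numbers: the closure, from 0 (fully open) to 1 (shut), then the shift along the tool's x, y, z in mm, then the turn, a rotation vector about the tool's x, y, z in rad. In form: [[gripper, [tx, ty, tz], [wx, wy, wz]], ...]. A call has 1 to 10 rows; each row shifts and turns the commanded pose from where the row before left it, along the tool's axes as they then stand; what a row does not reach is not made up. A row lasts 1/8 s, in which the tool goes at most 62.5 mm and 10.7 degrees, less where a joint would pass 70% of its speed; a pose out of reach is approached as far as the arm can. A call with a gripper value outside its range is refused whole. The fingers move at their own pace and stop on an object; "squeeze" is the grip in N (left out, the last holds). Time passes only in rows, so rows that do not move let the fingers close. It gives the time, the measured TCP pose, the force, the opening and the grip force at its end, in the units of the state.
- ctrl.get_obs(): the state, without advancing time (a new reading comes with each control period).
- ctrl.camera(name): name is "scene" or "top" or "wrist"; returns a dict with "img" (400x640x3 uint8, blue, green, red), "camera_matrix" (3x3 intrinsics, pixels), "rvec" (rotation vector, rad) and "tvec" (3), from world to camera coordinates, as OpenCV has them. Camera axes: x right, y down, z forward; pixel columns grow to the right and rows downward; lengths in m; the calibration is good to about 2 mm. A picture is of the moment at which its call begins. There is no depth.
- ctrl.hand_in(): hands the job in; it is judged then, once.
Trained networks look in the newest picture that a camera, given by its name, has taken for a name from the list of things; names that differ only in an ending like _2 or _b are one class to them, and where a whole thing is asked for, a point or a joint stands for the part that bears it (a point fixed in the world has none). Each returns a list of dicts, best first, with "score" (0 to 1); they miss things now and then, are a little off and sometimes report something else, mostly with a low value. They report only what shows in the picture. A call takes as long as a camera call.
- ctrl.outline_of(thing, camera): "region" (400x640 bool, what is visible of it).
- ctrl.place_of(thing, camera): "at" ([x, y, z] in m, in world coordinates, good to about 4 mm: a listed point, or the origin of a listed thing).
The state is a dict: "time_s": time; "qpos": joint angles; "joint_vel": joint speeds; "tau": joint torques, N m; "ee_pos": TCP position; "eef_rot": TCP orientation; "force": force on the tool from outside, world axes, zero at the start; "moment": the same for the moment, N m; "grip_width": finger opening in m; "grip_force": force on a finger pad.
Only numpy, scipy, OpenCV 4.12 (cv2) and the standard library are available. Lean on these libraries where they do the work, as an engineer would, in place of code of your own. Each camera call takes 0.05 s, during which the arm holds its last target. There are 200 camera calls.

## Working session

There is one attempt and no reset: what is moved stays moved. The work goes in short steps, Python scripts to look and compute and a tool call to move; the robot and the scene stay as the last step left them, time stands still between calls to the robot, and variables do not carry over. Pictures are saved under pics/ and viewed, at most 10 in all, crops included, and the job is handed in when it is done.

Besides the shell and the picture viewer there is one more tool, called after "Call:" as name(argument=value, ...), one argument or row to a line, values as JSON. carry_out: Moves the arm, as the interface text tells. Its arguments: {"type":"object","properties":{"commands":{"type":"array","items":{"type":"array"}},"squeeze":{"type":"number"}},"required":["commands"]}

```bash
mkdir -p pics
cat > h.py <<'E'
import numpy as np, cv2
from station import ctrl
from scipy.spatial.transform import Rotation as R
def look(cams, things):
    for c in cams:
        d=ctrl.camera(c)
        for t in things:
            r=ctrl.place_of(t,c)
            print(c,t,[(round(x['score'],2),np.round(x['at'],3).tolist()) for x in r[:2]])
    return d
def proj(d,p):
    return cv2.projectPoints(np.array(p,float).reshape(-1,3),d['rvec'],d['tvec'],d['camera_matrix'],None)[0].reshape(-1,2)
E
python3 - <<'E'
from h import *
a=ctrl.camera('scene');b=ctrl.camera('top')
cv2.imwrite('pics/a.png',np.vstack([a['img'],b['img']])[:, :][::1,::1] if 0 else cv2.resize(np.vstack([a['img'],b['img']]),(480,600),interpolation=cv2.INTER_AREA))
look(['scene','top'],['jar','lug','board','caddy','bay_free','sauce','short_jar','bowl','lunchbox'])
print(ctrl.get_obs(), ctrl.grip_depth)
for d in (a,b): print(-R.from_rotvec(np.ravel(d['rvec'])).as_matrix().T@np.ravel(d['tvec']))
E
```

```text
scene jar [(0.7, [0.476, -0.219, 0.005])]
scene lug [(0.54, [0.474, -0.251, 0.119]), (0.29, [0.547, 0.307, 0.005])]
scene board [(0.63, [0.477, -0.282, 0.003])]
scene caddy [(0.94, [0.542, 0.263, -0.003])]
scene bay_free [(0.55, [0.532, 0.22, 0.001])]
scene sauce [(0.95, [0.504, -0.347, 0.003]), (0.44, [0.477, -0.217, 0.005])]
scene short_jar [(0.72, [0.549, 0.305, 0.005])]
scene bowl [(0.73, [0.398, 0.006, -0.002])]
scene lunchbox [(0.81, [0.62, 0.012, -0.003])]
top jar [(0.71, [0.476, -0.214, 0.005])]
top lug []
top board [(0.89, [0.477, -0.287, 0.002])]
top caddy [(0.66, [0.539, 0.261, -0.002])]
top bay_free [(0.95, [0.533, 0.212, 0.003])]
top sauce [(0.81, [0.503, -0.345, 0.004])]
top short_jar [(0.8, [0.543, 0.304, 0.006])]
top bowl [(0.87, [0.397, 0.003, 0.0])]
top lunchbox [(0.56, [0.621, 0.01, -0.0])]
{'time_s': 1.1, 'qpos': array([ 1.07440429e+00,  2.99919493e-01,  1.52100284e+00, -2.32327121e-06,
        1.32071198e+00, -6.65949431e-02]), 'joint_vel': array([-0.00058478, -0.0011742 ,  0.00105063,  0.00022276, -0.00096404,
       -0.00182495]), 'tau': array([ 3.49452064e-03, -5.31654489e+01, -3.52936184e+01,  7.09905219e-02,
        2.11629854e-02, -2.73784553e-05]), 'ee_pos': array([0.22917074, 0.49996347, 0.17743368]), 'eef_rot': array([-3.14155094e+00, -5.26080688e-07,  2.71179613e+00]), 'force': array([ 0.67779735,  0.03266114, -0.59169163]), 'moment': array([-0.02867502, -0.03542911,  0.02039972]), 'grip_force': 0.0, 'grip_width': 0.09386487311635212} -0.0188
[ 1.44814144 -0.12084618  0.83073613]
[ 0.24396218 -0.02000928  1.40097422]
```

View pics/a.png

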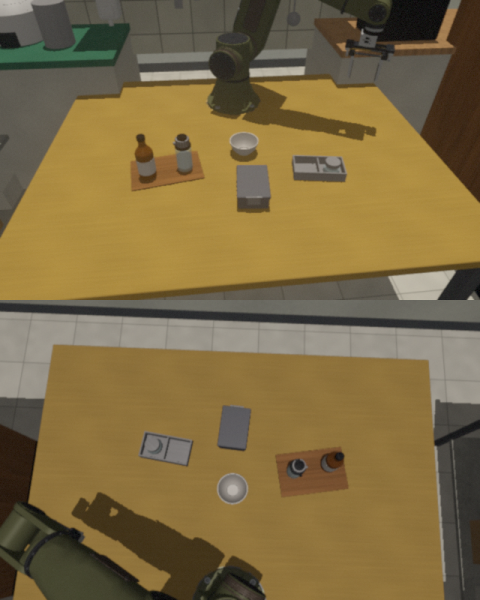

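The scene picture shows the jar at about (183,155) and the sauce bottle to its left on the board. The caddy's left bay, towards -y, is empty. The network positions match these, so I'll go above the jar.

Call:
carry_out(
  commands=[
    [0,[-33,-34,-12],[0,0,0]],
    [0,[-33,-34,-12],[0,0,0]],
    [0,[-33,-34,-12],[0,0,0]],
    [0,[-33,-34,-12],[0,0,0]],
    [0,[-33,-34,-12],[0,0,0]],
    [0,[-33,-34,-12],[0,0,0]],
    [0,[-33,-34,-12],[0,0,0]],
    [0,[-33,-34,-12],[0,0,0]],
    [0,[-33,-34,-12],[0,0,0]],
    [0,[-33,-34,-12],[0,0,0]],
  ],
)

```text
time_s: 2.35
ee_pos: [0.3877, 0.0518, 0.2981]
eef_rot: [3.141, 0.001, 2.712]
force: [0.4, 0.7, -0.9]
grip_width: 0.0941
grip_force: 0.0
```

Call:
carry_out(
  commands=[
    [0,[-33,-34,0],[0,0,0]],
    [0,[-33,-34,0],[0,0,0]],
    [0,[-33,-34,0],[0,0,0]],
    [0,[-33,-34,0],[0,0,0]],
    [0,[-33,-34,0],[0,0,0]],
    [0,[-25,-38,0],[0,0,0]],
    [0,[0,0,0],[0,0,0]],
  ],
)

```text
time_s: 3.22
ee_pos: [0.4734, -0.2171, 0.2966]
eef_rot: [-3.141, -0.001, 2.709]
force: [0.4, 0.4, -0.7]
grip_width: 0.0941
grip_force: 0.0
```

Run:
```python
from h import *
o=ctrl.get_obs();print(o['time_s'],o['qpos'].round(4),o['ee_pos'],o['eef_rot'])
d=look(['scene','top','wrist'],['jar','lug','sauce','board'])
cv2.imwrite('pics/b.png',d['img']); print(d['rvec'],d['tvec'])
RT=R.from_euler('xyz',o['eef_rot']); C=-R.from_rotvec(np.ravel(d['rvec'])).as_matrix().T@np.ravel(d['tvec']);print(C, RT.inv().apply(C-o['ee_pos']))
```

```text
3.225 [-5.0010e-01  1.7220e-01  1.4053e+00 -2.0000e-04  1.5655e+00 -1.6382e+00] [ 0.47338545 -0.21705525  0.29658327] [-3.14147135e+00 -1.41117032e-03  2.70884853e+00]
scene jar [(0.85, [0.476, -0.219, 0.008])]
scene lug [(0.76, [0.474, -0.248, 0.119])]
scene sauce []
scene board [(0.69, [0.475, -0.281, 0.0])]
top jar []
top lug []
top sauce []
top board []
wrist jar [(0.87, [0.475, -0.218, 0.005])]
wrist lug [(0.93, [0.473, -0.249, 0.114]), (0.47, [0.477, -0.217, 0.004])]
wrist sauce [(0.79, [0.508, -0.348, 0.002])]
wrist board [(0.91, [0.476, -0.283, 0.003])]
[-2.44378992 -1.5691327  -0.21548742] [-0.00289966 -0.56106297  0.36721199]
[ 0.40249344 -0.18102936  0.5048486 ] [ 0.07975883  0.00295019 -0.20815335]
```

View pics/b.png

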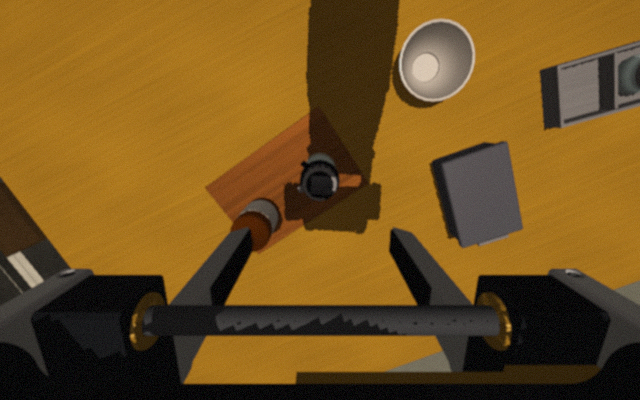

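The wrist picture shows the jar's top at (320,180), the sauce bottle at (260,220) and the bowl and lunchbox well clear. I'll take a crop to tell the lug from the rib.

Run:
```python
from h import *
d=ctrl.camera('wrist')
print(proj(d,[[.475,-.218,.144],[.473,-.249,.1155],[.475,-.218,.11]]))
for a in range(0,360,30):
    t=np.radians(a); c,s=np.cos(t),np.sin(t)
    print(a,proj(d,[[.475+.032*c,-.218+.032*s,.1155],[.475+.035*c,-.218+.035*s,.104]]).round(0).ravel())
im=d['img'][140:220,270:370]
cv2.imwrite('pics/c.png',cv2.resize(im,None,fx=7,fy=7,interpolation=cv2.INTER_CUBIC))
```

```text
[[317.86389136 185.55133894]
 [297.42268441 188.80623636]
 [318.05768818 180.27122851]]
0 [327. 201. 328. 201.]
30 [337. 194. 338. 193.]
60 [341. 183. 342. 182.]
90 [339. 172. 340. 169.]
120 [331. 162. 332. 160.]
150 [320. 158. 320. 155.]
180 [308. 160. 308. 157.]
210 [299. 168. 298. 165.]
240 [295. 179. 294. 177.]
270 [297. 190. 296. 189.]
300 [305. 199. 304. 199.]
330 [316. 203. 316. 203.]
```

View pics/c.png

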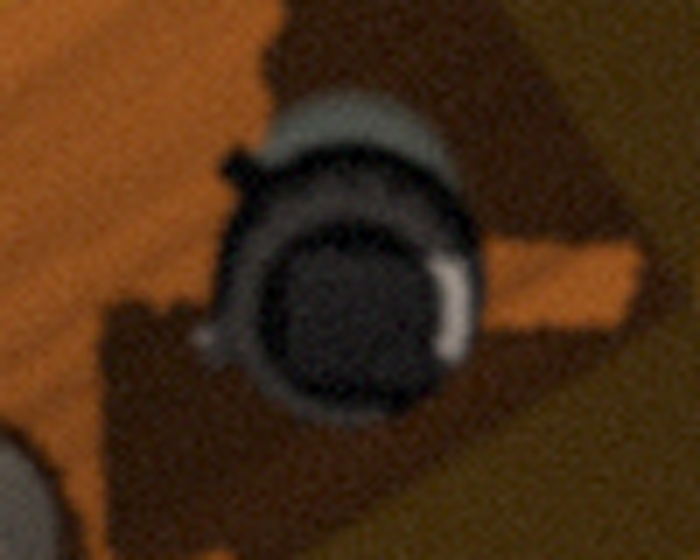

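In the crop the rib is at (304,164), about 195° in the world frame, and the lug is at (300,189), about 269°. That puts the collar near 0. I'll put the pads on the 150°/330° line so they clear both, then descend to the collar.

Call:
carry_out(
  commands=[
    [0,[0,0,10],[0,0,0.184]],
    [0,[0,0,10],[0,0,0.184]],
    [0,[0,0,10],[0,0,0.184]],
    [0,[0,0,10],[0,0,0.184]],
    [0,[0,0,10],[0,0,0.184]],
    [0,[0,0,10],[0,0,0.184]],
    [0,[0,0,10],[0,0,0.184]],
    [0,[0,0,10],[0,0,0.184]],
    [0,[0,0,10],[0,0,0.184]],
    [0,[0,0,0],[0,0,0]],
  ],
)

```text
time_s: 5.28
ee_pos: [0.4733, -0.2148, 0.2069]
eef_rot: [-3.14, 0.0, 1.057]
force: [0.1, 0.1, 0.2]
grip_width: 0.094
grip_force: 0.0
```

Call:
carry_out(
  commands=[
    [0,[0,0,20],[0,0,0]],
    [0,[0,0,20],[0,0,0]],
    [0,[0,0,20],[0,0,0]],
    [0,[0,0,20],[0,0,0]],
    [0,[0,0,14],[0,0,0]],
    [0,[0,0,0],[0,0,0]],
  ],
)

```text
time_s: 6.02
ee_pos: [0.4733, -0.2148, 0.113]
eef_rot: [-3.14, 0.0, 1.058]
force: [0.2, 0.0, 0.1]
grip_width: 0.0941
grip_force: 0.0
```

Run:
```python
from h import *
o=ctrl.get_obs();print(o['time_s'],o['qpos'].round(4),o['ee_pos'],o['eef_rot'],o['force'])
look(['scene'],['jar','lug'])
```

```text
6.025 [-0.4964  0.2974  1.6814  0.      1.164   0.0166] [ 0.47333708 -0.21476513  0.11304073] [-3.14041930e+00  1.04040313e-05  1.05779680e+00] [0.23668199 0.02482756 0.1365947 ]
scene jar [(0.6, [0.477, -0.218, 0.007])]
scene lug []
```

Call:
carry_out(
  commands=[
    [0,[-1.5,3.5,0],[0,0,0]],
    [1,[0,0,0],[0,0,0]],
    [1,[0,0,0],[0,0,0]],
    [1,[0,0,0],[0,0,0]],
    [1,[0,0,0],[0,0,0]],
    [1,[0,0,0],[0,0,0]],
  ],
  squeeze=12,
)

```text
time_s: 6.92
ee_pos: [0.4758, -0.2179, 0.1134]
eef_rot: [-3.142, 0.0, 1.056]
force: [0.3, -0.8, 0.3]
grip_width: 0.0474
grip_force: 0.0
```

Call:
carry_out(
  commands=[
    [1,[0,0,0],[0,0,0]],
    [1,[0,0,0],[0,0,0]],
    [1,[0,0,0],[0,0,0.06]],
    [1,[0,0,0],[0,0,0.12]],
    [1,[0,0,0],[0,0,0.12]],
    [1,[0,0,0],[0,0,0.12]],
  ],
)

```text
time_s: 7.68
ee_pos: [0.4759, -0.218, 0.1133]
eef_rot: [3.141, -0.0, 0.632]
force: [0.9, -1.4, -2.0]
grip_width: 0.0352
grip_force: 12.0
```

Run:
```python
from h import *
o=ctrl.get_obs();print(o['time_s'],o['force'],o['moment'],o['grip_force'],o['eef_rot'])
d=look(['wrist'],['jar','lug'])
for a in range(150,300,10):
    t=np.radians(a); c,s=np.cos(t),np.sin(t)
    print(a,proj(d,[[.476+.032*c,-.218+.032*s,.1155],[.476+.035*c,-.218+.035*s,.104]]).round(0).ravel())
p=proj(d,[[.476,-.218,.13]])[0].astype(int);print(p)
x0,y0=max(p[0]-130,0),max(p[1]-100,0)
cv2.imwrite('pics/d.png',cv2.resize(d['img'][y0:y0+200,x0:x0+260],None,fx=3,fy=3,interpolation=cv2.INTER_CUBIC));print(x0,y0)
```

```text
7.675 [ 0.88548285 -1.42575533 -1.96858285] [-0.30694334 -0.13563637  0.02995986] 11.997582614421844 [ 3.14130396e+00 -7.86087294e-05  6.31863498e-01]
wrist jar [(0.84, [0.478, -0.221, 0.006])]
wrist lug [(0.68, [0.459, -0.245, 0.115])]
150 [284. 243. 282. 238.]
160 [287. 248. 286. 244.]
170 [292. 253. 291. 250.]
180 [297. 258. 296. 254.]
190 [303. 261. 303. 257.]
200 [310. 263. 309. 260.]
210 [317. 265. 316. 261.]
220 [324. 265. 324. 261.]
230 [331. 264. 331. 260.]
240 [337. 262. 338. 258.]
250 [343. 259. 344. 255.]
260 [349. 255. 350. 251.]
270 [354. 250. 355. 246.]
280 [358. 244. 359. 240.]
290 [361. 238. 362. 233.]
[321 234]
191 134
```

View pics/d.png

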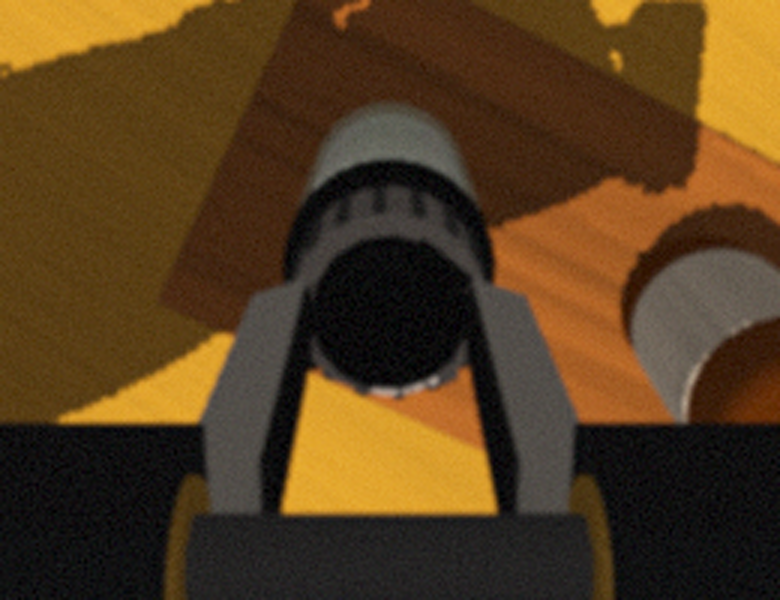

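The opening is 35 mm, which is the flip-top's size and not the collar's 46 mm. I'll check from the scene camera what the pads are holding.

Run:
```python
from h import *
d=ctrl.camera('scene'); print(ctrl.place_of('lug','scene'))
p=proj(d,[[.476,-.218,.006],[.476,-.218,.147],[.476,-.218,.1105],[.476,-.218,.1365],[.476,-.218,.132],[.476,-.218,.113]]);print(p.round(1))
x0,y0=p[1].astype(int)-[40,60]
cv2.imwrite('pics/e.png',cv2.resize(d['img'][y0:y0+120,x0:x0+90],None,fx=5,fy=5,interpolation=cv2.INTER_CUBIC));print(x0,y0)
```

```text
[{'at': [0.6202, 0.0112, -0.0024], 'score': 0.66}, {'at': [0.4626, -0.2476, 0.1178], 'score': 0.54}]
[[245.5 222.7]
 [240.4 180.5]
 [241.8 192. ]
 [240.8 183.9]
 [241.  185.3]
 [241.7 191.2]]
200 120
```

View pics/e.png

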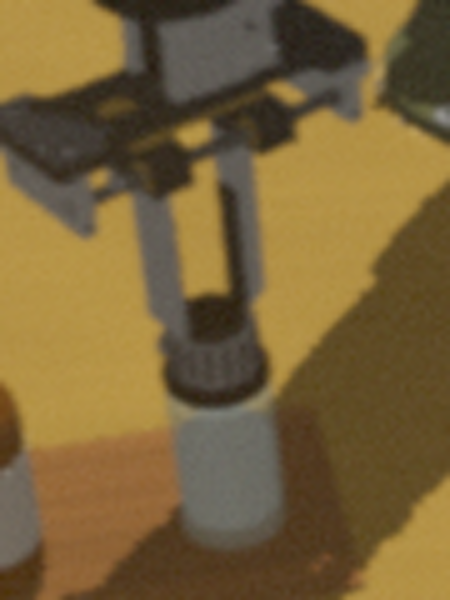

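The jar stands upright where expected, with the fingers near the collar's top around crop row 340. I'll project the fingertips to find what the pads are holding.

Run:
```python
from h import *
d=ctrl.camera('wrist');o=ctrl.get_obs()
T=R.from_euler('xyz',o['eef_rot'])
for y in (-.0176,-.023,.0176,.023):
    for x in (-.008,.008):
        for z in (0,-.019,-.03): print(y,x,z,proj(d,T.apply([[x,y,z]])+o['ee_pos']).round(0)[0]-[191,134], (proj(d,T.apply([[x,y,z]])+o['ee_pos'])[0]-[191,134])*3//1)
```

```text
-0.0176 -0.008 0 [107. 102.] [322. 305.]
-0.0176 -0.008 -0.019 [106. 112.] [316. 336.]
-0.0176 -0.008 -0.03 [104. 119.] [312. 356.]
-0.0176 0.008 0 [107.  82.] [321. 247.]
-0.0176 0.008 -0.019 [105.  91.] [315. 273.]
-0.0176 0.008 -0.03 [104.  97.] [311. 291.]
-0.023 -0.008 0 [101. 102.] [301. 305.]
-0.023 -0.008 -0.019 [ 98. 112.] [294. 336.]
-0.023 -0.008 -0.03 [ 96. 119.] [289. 356.]
-0.023 0.008 0 [100.  82.] [300. 247.]
-0.023 0.008 -0.019 [97. 91.] [292. 273.]
-0.023 0.008 -0.03 [96. 97.] [286. 291.]
0.0176 -0.008 0 [152. 102.] [457. 305.]
0.0176 -0.008 -0.019 [154. 112.] [463. 336.]
0.0176 -0.008 -0.03 [156. 119.] [467. 356.]
0.0176 0.008 0 [153.  82.] [458. 247.]
0.0176 0.008 -0.019 [155.  91.] [464. 273.]
0.0176 0.008 -0.03 [156.  97.] [469. 291.]
0.023 -0.008 0 [159. 102.] [477. 305.]
0.023 -0.008 -0.019 [162. 112.] [485. 336.]
0.023 -0.008 -0.03 [164. 119.] [491. 356.]
0.023 0.008 0 [160.  82.] [479. 247.]
0.023 0.008 -0.019 [163.  91.] [487. 273.]
0.023 0.008 -0.03 [165.  97.] [493. 291.]
```

Run:
```python
from h import *
d=ctrl.camera('wrist');o=ctrl.get_obs()
T=R.from_euler('xyz',o['eef_rot'])
for y in (-.047,.047):
    for x in (-.008,.008):
        for z in (0,-.019,-.03,-.04): print(y,x,z,proj(d,T.apply([[x,y,z]])+o['ee_pos']).round(0)[0])
b=cv2.imread('pics/b.png')[190:300,170:330]; c=d['img'][190:300,240:400]
cv2.imwrite('pics/f.png',cv2.resize(np.hstack([b,c]),None,fx=2.5,fy=2.5,interpolation=cv2.INTER_CUBIC))
```

```text
-0.047 -0.008 0 [261. 236.]
-0.047 -0.008 -0.019 [256. 246.]
-0.047 -0.008 -0.03 [252. 253.]
-0.047 -0.008 -0.04 [249. 260.]
-0.047 0.008 0 [260. 216.]
-0.047 0.008 -0.019 [254. 225.]
-0.047 0.008 -0.03 [251. 231.]
-0.047 0.008 -0.04 [247. 237.]
0.047 -0.008 0 [381. 236.]
0.047 -0.008 -0.019 [386. 246.]
0.047 -0.008 -0.03 [390. 253.]
0.047 -0.008 -0.04 [393. 260.]
0.047 0.008 0 [382. 217.]
0.047 0.008 -0.019 [388. 225.]
0.047 0.008 -0.03 [391. 231.]
0.047 0.008 -0.04 [395. 237.]
```

View pics/f.png

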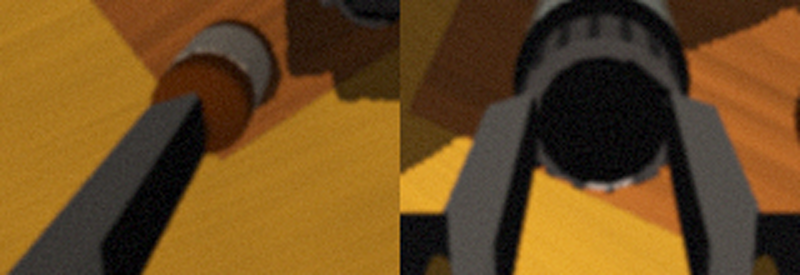

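The tips are about 20–25 mm further back than I assumed, or else the pads close only at the flip-top. I'll open, drop 10 mm and close again; the opening will show which part is held.

Call:
carry_out(
  commands=[
    [0.25,[0,0,0],[0,0,0]],
    [0.25,[0,0,0],[0,0,0]],
    [0.25,[0,0,0],[0,0,0]],
    [0.25,[0,0,0],[0,0,0]],
    [0.25,[0,0,5],[0,0,0]],
    [0.25,[0,0,5],[0,0,0]],
    [1,[0,0,0],[0,0,0]],
    [1,[0,0,0],[0,0,0]],
    [1,[0,0,0],[0,0,0]],
    [1,[0,0,0],[0,0,0]],
  ],
)

```text
time_s: 9.28
ee_pos: [0.4759, -0.2179, 0.1036]
eef_rot: [3.141, -0.0, 0.636]
force: [0.5, 0.1, 0.3]
grip_width: 0.0455
grip_force: 12.0
```

Call:
carry_out(
  commands=[
    [1,[0,0,0],[0,0,0]],
    [1,[0,0,0],[0,0,0]],
  ],
)

```text
time_s: 9.52
ee_pos: [0.4759, -0.2179, 0.1035]
eef_rot: [3.141, -0.0, 0.636]
force: [-0.5, 0.1, 1.3]
grip_width: 0.0452
grip_force: 12.0
```

The opening is now 45 mm, so the pads hold the collar. Now turning it clockwise.

Call:
carry_out(
  commands=[
    [1,[0,0,0],[0,0,0.08]],
    [1,[0,0,0],[0,0,0.13]],
    [1,[0,0,0],[0,0,0.13]],
    [1,[0,0,0],[0,0,0.13]],
    [1,[0,0,0],[0,0,0.13]],
    [1,[0,0,0],[0,0,0.13]],
    [1,[0,0,0],[0,0,0.13]],
    [1,[0,0,0],[0,0,0.13]],
    [1,[0,0,0],[0,0,0.13]],
    [1,[0,0,0],[0,0,0.13]],
  ],
)

```text
time_s: 10.78
ee_pos: [0.476, -0.2178, 0.1036]
eef_rot: [-3.141, -0.0, -0.618]
force: [-0.5, 0.1, 0.4]
grip_width: 0.0451
grip_force: 12.0
```

Call:
carry_out(
  commands=[
    [1,[0,0,0],[0,0,0.1]],
    [1,[0,0,0],[0,0,0]],
  ],
)

```text
time_s: 11.02
ee_pos: [0.4759, -0.218, 0.1035]
eef_rot: [-3.142, -0.0, -0.714]
force: [-0.0, 0.4, 2.1]
grip_width: 0.0455
grip_force: 12.0
```

Run:
```python
from h import *
o=ctrl.get_obs();print(o['time_s'],o['force'],o['moment'],o['grip_force'],o['eef_rot'],o['qpos'].round(3))
d=look(['scene','wrist'],['jar','lug'])
```

```text
11.025 [-0.00645191  0.4309735   2.0848786 ] [0.04277015 0.168038   0.01004008] 12.00062870979309 [-3.14157149e+00 -2.18220948e-04 -7.13615896e-01] [-0.499  0.315  1.682 -0.     1.144  1.785]
scene jar [(0.64, [0.475, -0.218, 0.004])]
scene lug [(0.6, [0.444, -0.212, 0.119])]
wrist jar [(0.63, [0.475, -0.22, 0.007])]
wrist lug [(0.57, [0.447, -0.21, 0.113])]
```

Call:
carry_out(
  commands=[
    [1,[0,0,0],[0,0,0.1]],
    [1,[0,0,0],[0,0,0.1]],
    [1,[0,0,0],[0,0,0.05]],
    [1,[0,0,0],[0,0,0]],
    [0,[0,0,0],[0,0,0]],
    [0,[0,0,0],[0,0,0]],
    [0,[0,0,0],[0,0,0]],
    [0,[0,0,-20],[0,0,0]],
    [0,[0,0,-50],[0,0,0]],
    [0,[0,0,-50],[0,0,0]],
  ],
)

```text
time_s: 12.58
ee_pos: [0.4756, -0.2177, 0.2248]
eef_rot: [3.141, 0.001, -0.964]
force: [-0.5, 0.6, -0.1]
grip_width: 0.0942
grip_force: 0.0
```

Call:
carry_out(
  commands=[
    [0,[0,0,-40],[0,0,0]],
    [0,[0,0,0],[0,0,0]],
  ],
)

```text
time_s: 12.82
ee_pos: [0.4766, -0.2183, 0.2662]
eef_rot: [-3.139, -0.005, -0.964]
force: [-0.1, -0.2, -0.9]
grip_width: 0.0937
grip_force: 0.0
```

Run:
```python
from h import *
o=ctrl.get_obs();print(o['time_s'],o['ee_pos'],o['eef_rot'],o['qpos'].round(4))
d=look(['scene','wrist'],['jar','lug'])
for a in range(90,250,10):
    t=np.radians(a); c,s=np.cos(t),np.sin(t)
    print(a,proj(d,[[.476+.032*c,-.218+.032*s,.1155],[.476+.035*c,-.218+.035*s,.104]]).round(0).ravel())
p=proj(d,[[.476,-.218,.144]])[0].astype(int)
x0,y0=max(p[0]-50,0),max(p[1]-40,0);print(x0,y0)
cv2.imwrite('pics/g.png',cv2.resize(d['img'][y0:y0+80,x0:x0+100],None,fx=7,fy=7,interpolation=cv2.INTER_CUBIC))
```

```text
12.825 [ 0.47663558 -0.21832844  0.26623885] [-3.13937257 -0.00453782 -0.96391576] [-0.4994  0.1852  1.4582 -0.      1.4931  2.0353]
scene jar [(0.81, [0.476, -0.22, 0.006])]
scene lug [(0.69, [0.449, -0.202, 0.116])]
wrist jar [(0.78, [0.476, -0.218, 0.006])]
wrist lug [(0.86, [0.448, -0.202, 0.113])]
90 [306. 204. 306. 203.]
100 [310. 206. 310. 205.]
110 [314. 207. 314. 207.]
120 [318. 208. 318. 207.]
130 [323. 208. 323. 207.]
140 [327. 207. 327. 206.]
150 [331. 205. 332. 205.]
160 [335. 203. 336. 203.]
170 [338. 201. 339. 200.]
180 [341. 198. 342. 197.]
190 [343. 194. 344. 193.]
200 [345. 190. 346. 188.]
210 [345. 186. 347. 184.]
220 [346. 181. 347. 179.]
230 [345. 177. 346. 175.]
240 [343. 173. 345. 171.]
270 148
```

View pics/g.png

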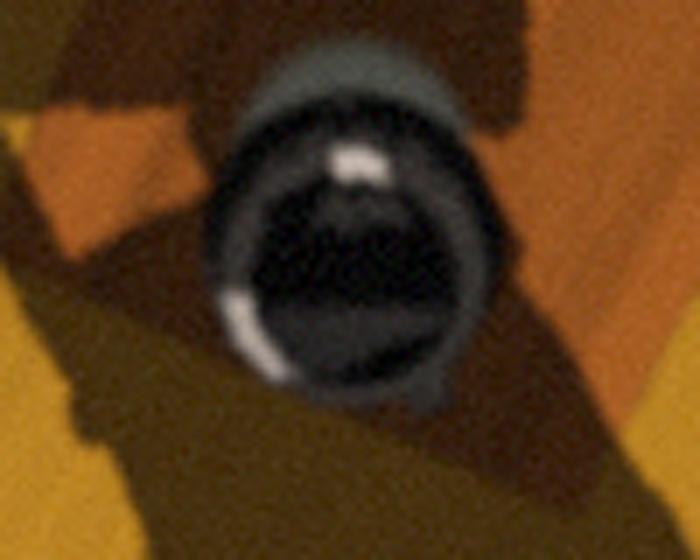

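The lug is now at (332,204), about 152°. There is also a faint dark bump near (343,184), so I'll brighten the crop to see where the rib is, and fit the arm model in the same script.

Run:
```python
from h import *
d=ctrl.camera('wrist')
im=d['img'][160:220,290:365].astype(float)/255
im=cv2.resize(np.clip(im*2.2,0,1)**.55,None,fx=8,fy=8,interpolation=cv2.INTER_CUBIC)
cv2.imwrite('pics/h.png',np.clip(im*255,0,255).astype(np.uint8))
```

```text
(no output)
```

View pics/h.png

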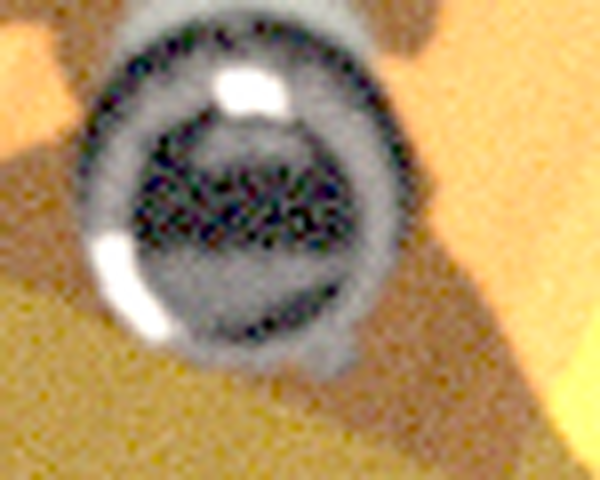

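The bump is board-coloured shadow and not the rib. No black rib shows elsewhere, so it lies under the lug and the collar is locked. Next I'll fit an arm model to plan the side grasp and the inversion.

```bash
cat > kin.py <<'E'
import numpy as np
from scipy.optimize import least_squares
from scipy.spatial.transform import Rotation as R
lo=np.array([-3.03,-.79,.23,-1.04,0,-2.55]);hi=np.array([3.03,2.21,2.52,4.18,3.07,2.55])
P=dict(d=0.037,h=.15,L1=.35,L2=.46,L3=.19,e=0.)
def fk(q,P):
    r1=R.from_euler('z',q[0]); a=r1*R.from_euler('y',q[1]); b=a*R.from_euler('y',q[2])*R.from_euler('z',q[3]); c=b*R.from_euler('y',q[4])*R.from_euler('z',q[5]+np.pi/2)
    p=r1.apply([0,P['d'],P['h']])+a.apply([P['e'],0,P['L1']])+b.apply([0,0,P['L2']])+c.apply([0,0,P['L3']])
    return p,c
def ik(p,c,P,q0,n=0,rng=None):
    best=None
    for k in range(n+1):
        s=np.clip(q0,lo+.01,hi-.01) if k==0 else rng.uniform(lo,hi)
        f=lambda q:np.r_[(fk(q,P)[0]-p)*5,(fk(q,P)[1].inv()*c).as_rotvec()]
        r=least_squares(f,s,bounds=(lo,hi),max_nfev=60)
        if r.cost<1e-7 and (best is None or np.abs(r.x-q0).max()<np.abs(best-q0).max()): best=r.x
    return best
D=[([1.0744,.2999,1.5210,0,1.3207,-.0666],(.22917,.49996,.17743)),([-.5001,.1722,1.4053,0,1.5655,-1.6382],(.47339,-.21706,.29658)),
([-.4964,.2974,1.6814,0,1.164,.0166],(.47334,-.21477,.11304)),([-.499,.315,1.682,0,1.144,1.785],(.4759,-.218,.1035)),([-.4994,.1852,1.4582,0,1.4931,2.0353],(.47664,-.21833,.26624))]
def fit(D,keys=('d','h','L1','L2')):
    def f(x):
        Q=dict(P);Q.update(zip(keys,x));return np.concatenate([fk(q,Q)[0]-p for q,p in D])
    r=least_squares(f,[P[k] for k in keys]);Q=dict(P);Q.update(zip(keys,r.x));return Q,np.abs(r.fun).max()
E
python3 - <<'E'
from kin import *
for L3 in (.19,):
    print(fit(D)); print(fit(D,('d','h','L1','L2','e')))
E
```

```text
({'d': np.float64(0.03652535839806702), 'h': np.float64(0.15905152073496323), 'L1': np.float64(0.33837781759326574), 'L2': np.float64(0.4599719349931623), 'L3': 0.19, 'e': 0.0}, np.float64(0.0029713529679281925))
({'d': np.float64(0.03652535841697469), 'h': np.float64(0.17976947297442541), 'L1': np.float64(0.31876085278650407), 'L2': np.float64(0.44110760070390714), 'L3': 0.19, 'e': np.float64(0.02415128959231456)}, np.float64(0.0036731381144770037))
```

Call:
carry_out(
  commands=[
    [0,[0,0,-30],[0.15,0.04,0]],
    [0,[0,0,0],[0.15,0.04,0]],
    [0,[0,0,0],[0.15,0.04,0]],
    [0,[0,0,0],[0,0,0]],
    [0,[0,0,0],[0,0,0]],
  ],
)

```text
time_s: 13.8
ee_pos: [0.4759, -0.218, 0.2935]
eef_rot: [-2.691, -0.116, -0.991]
force: [-1.1, 0.3, 0.9]
grip_width: 0.0943
grip_force: 0.0
```

Run:
```python
from kin import *
from station import ctrl
o=ctrl.get_obs();print(o['time_s'],o['qpos'].round(4).tolist(),o['ee_pos'].round(5).tolist(),o['eef_rot'].round(4).tolist())
D.append((o['qpos'],o['ee_pos']))
print((fk(o['qpos'],P)[1].inv()*R.from_euler('xyz',o['eef_rot'])).magnitude())
print(fit(D,('d','h','L1','L2','L3')));print(fit(D,('d','h','L1','L2','L3','e')))
```

```text
13.8 [-0.7283, -0.011, 1.6804, 0.425, 1.2659, 1.7199] [0.4759, -0.21804, 0.29351] [-2.6914, -0.1156, -0.9908]
4.811911549103489e-16
({'d': np.float64(0.036950681018715986), 'h': np.float64(0.2191079304285531), 'L1': np.float64(0.37956146490477316), 'L2': np.float64(0.44857152883531076), 'L3': np.float64(0.2923358238425113), 'e': 0.0}, np.float64(0.005331445889324882))
({'d': np.float64(0.03697510820917415), 'h': np.float64(0.2194787833099922), 'L1': np.float64(0.37884407298019324), 'L2': np.float64(0.44650039426471166), 'L3': np.float64(0.2919631481739262), 'e': np.float64(0.002251318148202768)}, np.float64(0.005298204395319417))
```

```bash
cat > plan.py <<'E'
from kin import *
P.update(d=.03695,h=.2191,L1=.3796,L2=.4486,L3=.2923,e=0)
G=.036
def pose(c,psi,el,sg,back=0):
    # c: jar axis point held; psi azimuth of tool z (deg), el elevation (deg), sg: tool x up(+)/down(-)
    a,e=np.radians([psi,el]); z=np.array([np.cos(a)*np.cos(e),np.sin(a)*np.cos(e),np.sin(e)])
    y=sg*np.cross(z,[0,0,1]); y/=np.linalg.norm(y); y=-y if False else y
    x=np.cross(y,z)
    return np.array(c)+(G-back)*z, R.from_matrix(np.c_[x,y,z])
E
python3 - <<'E'
from plan import *
rng=np.random.default_rng(0)
q0=np.array([-.73,0,1.68,.425,1.27,1.72])
np.set_printoptions(precision=2,suppress=True)
for nm,c,els,psis in (('grasp',[.476,-.218,.076],(-20,-35,-50),range(-60,61,20)),('inv',[.45,-.05,.45],(20,35,50),range(-80,81,40)),('bay',[.532,.214,.076],(-20,-35,-50),range(-60,101,20))):
    for el in els:
        for psi in psis:
            for sg in (1,-1):
                p,r=pose(c,psi,el,sg); q=ik(p,r,P,q0,5,rng)
                if q is not None: print(nm,el,psi,sg,q)
E
```

```text
grasp -20 -40 1 [-0.34  0.33  2.42  3.59  0.86 -1.75]
grasp -20 -40 -1 [-0.34  0.33  2.42  3.59  0.86  1.39]
grasp -20 -20 1 [-0.63  0.31  2.45  2.79  0.86 -1.44]
grasp -20 -20 -1 [-0.63  0.31  2.45  2.79  0.86  1.71]
grasp -20 0 1 [-0.86  0.37  2.36  2.1   0.98 -1.19]
grasp -20 0 -1 [-0.86  0.37  2.36  2.1   0.98  1.95]
grasp -20 20 1 [-0.97  0.47  2.17  1.61  1.15 -1.03]
grasp -20 20 -1 [-0.97  0.47  2.17  1.61  1.15  2.11]
grasp -20 40 1 [-0.99  0.6   1.93  1.28  1.35 -0.95]
grasp -20 40 -1 [-0.99  0.6   1.93  1.28  1.35  2.19]
grasp -20 60 1 [-0.94  0.74  1.67  1.03  1.57 -0.92]
grasp -20 60 -1 [-0.94  0.74  1.67  1.03  1.57  2.22]
grasp -35 -40 1 [-0.37  0.18  2.35  3.84  0.42 -2.03]
grasp -35 -40 -1 [-0.37  0.18  2.35  3.84  0.42  1.11]
grasp -35 -20 1 [-0.6   0.16  2.38  2.59  0.4  -1.2 ]
grasp -35 -20 -1 [-0.6   0.16  2.38  2.59  0.4   1.94]
grasp -35 0 1 [-0.79  0.22  2.31  1.8   0.64 -0.82]
grasp -35 0 -1 [-0.79  0.22  2.31  1.8   0.64  2.33]
grasp -35 20 1 [-0.9   0.34  2.15  1.39  0.91 -0.74]
grasp -35 20 -1 [-0.9   0.34  2.15  1.39  0.91  2.4 ]
grasp -35 40 1 [-0.92  0.4
[... 2311 characters left out ...]
 [-0.01  0.39  2.07  1.5   0.8  -0.69]
bay -35 60 -1 [-0.01  0.39  2.07  1.5   0.8   2.45]
bay -35 80 1 [-0.06  0.51  1.87  1.19  1.07 -0.68]
bay -35 80 -1 [-0.06  0.51  1.87  1.19  1.07  2.46]
bay -35 100 1 [-0.05  0.65  1.64  0.97  1.33 -0.72]
bay -35 100 -1 [-0.05  0.65  1.64  0.97  1.33  2.42]
bay -50 -60 -1 [ 0.61  0.58  1.61 -0.78  1.15  0.49]
bay -50 -40 -1 [ 0.6   0.46  1.8  -0.91  0.9   0.32]
bay -50 20 1 [0.31 0.24 2.12 0.3  0.1  1.24]
bay -50 20 -1 [ 0.31  0.24  2.12  0.3   0.1  -1.9 ]
bay -50 40 1 [0.17 0.26 2.09 1.11 0.37 0.07]
bay -50 60 1 [ 0.08  0.34  1.98  1.04  0.66 -0.2 ]
bay -50 80 1 [ 0.03  0.44  1.83  0.9   0.93 -0.38]
bay -50 100 1 [ 0.03  0.56  1.65  0.76  1.18 -0.54]
```

```bash
cat >> plan.py <<'E'
import sys
lim=.125*.7*np.array([2.22,2.22,2.57,3.14,3.14,3.14])
def seg(p,r,pt,rt,n,q,show=True,name=''):
    w=(r.inv()*rt).as_rotvec()/n; dp=(pt-p)/n; out=[];worst=0;ok=True
    for k in range(n):
        out.append((np.r_[r.inv().apply(dp)*1000,w]).round(3)); p=p+dp; r=r*R.from_rotvec(w)
        q2=ik(p,r,P,q)
        if q2 is None: ok=False;continue
        worst=max(worst,(np.abs(q2-q)/lim).max()); q=q2
    print(name,'ok' if ok else 'FAIL','speed ratio',round(worst,2),'q',q.round(2))
    if show:
        for o in out: print('  [0,[%.1f,%.1f,%.1f],[%.3f,%.3f,%.3f]]'%tuple(o))
    return p,r,q
E
cat > run.py <<'E'
from plan import *
from station import ctrl
o=ctrl.get_obs()
q=o['qpos'];p=o['ee_pos'];r=R.from_euler('xyz',o['eef_rot'])
c=np.array([.476,-.218,.076]);E=25;psi=20
up=np.array([0,0,1.])
p,r,q=seg(p,r,*pose(c+.14*up,psi,-E,-1,.12),8,q,True,'prehigh')
p,r,q=seg(p,r,*pose(c,psi,-E,-1,.12),4,q,True,'pre')
p,r,q=seg(p,r,*pose(c,psi,-E,-1,0),4,q,False,'grasp')
p,r,q=seg(p,r,*pose(c+.25*up,psi,-E,-1,0),6,q,False,'lift')
for ci in ([.45,-.05,.42],[.45,-.1,.40],[.42,-.05,.45],[.5,-.1,.4]):
  for psi2 in (20,40,60):
    print(ci,psi2)
    m=seg(p,r,*pose(np.array(ci),psi2,0,-1,0),4,q,False,' mid0')
    m1=m[1]*R.from_rotvec([0,0,-np.pi/2]); m=seg(m[0],m[1],m[0],m1,10,m[2],False,' roll1')
    m=seg(m[0],m[1],*pose(np.array(ci),psi2,E,1,0),10,m[2],False,' inv')
E
python3 run.py
```

```text
prehigh FAIL speed ratio 0.45 q [-1.19 -0.03  2.07  1.1   1.39  2.53]
  [0,[-2.8,10.5,0.4],[0.076,-0.059,0.219]]
  [0,[-0.4,10.8,-0.3],[0.076,-0.059,0.219]]
  [0,[1.9,10.6,-1.1],[0.076,-0.059,0.219]]
  [0,[4.1,9.8,-2.1],[0.076,-0.059,0.219]]
  [0,[5.9,8.5,-3.1],[0.076,-0.059,0.219]]
  [0,[7.4,6.8,-4.1],[0.076,-0.059,0.219]]
  [0,[8.4,4.7,-5.0],[0.076,-0.059,0.219]]
  [0,[8.9,2.4,-5.8],[0.076,-0.059,0.219]]
pre FAIL speed ratio 0.64 q [-1.24  0.24  2.24  1.28  1.24  2.28]
  [0,[31.7,0.0,14.8],[0.000,-0.000,0.000]]
  [0,[31.7,0.0,14.8],[0.000,-0.000,0.000]]
  [0,[31.7,0.0,14.8],[0.000,-0.000,0.000]]
  [0,[31.7,0.0,14.8],[0.000,-0.000,0.000]]
grasp ok speed ratio 0.38 q [-0.95  0.42  2.16  1.55  1.06  2.19]
lift FAIL speed ratio 0.56 q [-0.95  0.21  2.16  1.43  1.08  2.43]
[0.45, -0.05, 0.42] 20
 mid0 FAIL speed ratio 0 q [-0.95  0.21  2.16  1.43  1.08  2.43]
 roll1 FAIL speed ratio 3.65 q [-0.73 -0.5   2.37  1.73  1.1   1.23]
 inv ok speed ratio 0.81 q [-0.65 -0.24  2.48  2.27  1.44 -0.84]
[0.45, -0.05, 0.42] 40
 mid0 FAIL speed ratio 0 q [-0.95  0.21  2.16  1.43  1.08  2.43]
 roll1 FA
[... 1619 characters left out ...]
atio 0.64 q [-0.78  0.06  2.11  1.81  2.02 -0.5 ]
[0.5, -0.1, 0.4] 20
 mid0 FAIL speed ratio 0 q [-0.95  0.21  2.16  1.43  1.08  2.43]
 roll1 ok speed ratio 2.32 q [-0.74 -0.24  2.24  1.79  1.14  1.09]
 inv ok speed ratio 0.78 q [-0.68  0.01  2.31  2.25  1.52 -0.9 ]
[0.5, -0.1, 0.4] 40
 mid0 FAIL speed ratio 0 q [-0.95  0.21  2.16  1.43  1.08  2.43]
 roll1 ok speed ratio 1.58 q [-0.81 -0.    2.03  1.6   1.51  1.11]
 inv ok speed ratio 0.69 q [-0.75  0.19  2.11  1.98  1.77 -0.72]
[0.5, -0.1, 0.4] 60
 mid0 FAIL speed ratio 0 q [-0.95  0.21  2.16  1.43  1.08  2.43]
 roll1 ok speed ratio 2.66 q [-0.79  0.22  1.78  1.46  1.81  1.12]
 inv ok speed ratio 0.63 q [-0.74  0.37  1.88  1.8   2.   -0.58]
```

```bash
cat > run.py <<'E'
from plan import *
from station import ctrl
o=ctrl.get_obs()
q=o['qpos'];p=o['ee_pos'];r=R.from_euler('xyz',o['eef_rot'])
c=np.array([.476,-.218,.076]);E=25;psi=15
up=np.array([0,0,1.])
A,rA=pose(c+.14*up,psi,-E,1,.12)
r1=r*R.from_rotvec([0,0,-1.3])
p,r,q=seg(p,r,p,r1,7,q,False,'roll')
p,r,q=seg(p,r,A,rA,9,q,True,'prehigh')
p,r,q=seg(p,r,*pose(c,psi,-E,1,.12),4,q,True,'pre')
p,r,q=seg(p,r,*pose(c,psi,-E,1,0),4,q,False,'grasp')
p,r,q=seg(p,r,*pose(c+.25*up,psi,-E,1,0),6,q,False,'lift')
for ci in ([.5,-.1,.4],[.48,-.1,.36]):
  for psi2 in (10,20):
    print(ci,psi2)
    m=seg(p,r,*pose(np.array(ci),psi2,0,1,0),6,q,False,' mid0'); m0=m
    m1=m[1]*R.from_rotvec([0,0,np.pi/2]); m=seg(m[0],m[1],m[0],m1,10,m[2],False,' roll1')
    m=seg(m[0],m[1],*pose(np.array(ci),psi2,E,-1,0),10,m[2],False,' inv')
for psi3 in (40,60,80):
    b=np.array([.532,.214,.076])
    m=seg(*m0[:2],*pose(b+.14*up,psi3,-E,1,0),8,m0[2],False,'bayhigh%d'%psi3)
    m=seg(m[0],m[1],*pose(b,psi3,-E,1,0),6,m[2],False,' bay')
    m=seg(m[0],m[1],*pose(b,psi3,-E,1,.12),6,m[2],False,' out')
E
python3 run.py
```

```text
roll ok speed ratio 0.68 q [-0.72 -0.02  1.69  0.42  1.26  0.43]
prehigh ok speed ratio 0.37 q [-1.23 -0.14  2.22  1.22  1.3  -0.45]
  [0,[-9.6,-0.6,0.4],[-0.006,0.075,0.006]]
  [0,[-9.6,-0.6,-0.3],[-0.006,0.075,0.006]]
  [0,[-9.6,-0.5,-1.0],[-0.006,0.075,0.006]]
  [0,[-9.5,-0.4,-1.7],[-0.006,0.075,0.006]]
  [0,[-9.3,-0.4,-2.4],[-0.006,0.075,0.006]]
  [0,[-9.1,-0.3,-3.1],[-0.006,0.075,0.006]]
  [0,[-8.9,-0.2,-3.8],[-0.006,0.075,0.006]]
  [0,[-8.6,-0.2,-4.5],[-0.006,0.075,0.006]]
  [0,[-8.2,-0.1,-5.1],[-0.006,0.075,0.006]]
pre ok speed ratio 0.49 q [-1.23  0.18  2.32  1.35  1.18 -0.86]
  [0,[-31.7,0.0,14.8],[-0.000,-0.000,0.000]]
  [0,[-31.7,0.0,14.8],[-0.000,-0.000,0.000]]
  [0,[-31.7,0.0,14.8],[-0.000,-0.000,0.000]]
  [0,[-31.7,0.0,14.8],[-0.000,-0.000,0.000]]
grasp ok speed ratio 0.41 q [-0.93  0.39  2.22  1.65  1.01 -0.98]
lift ok speed ratio 0.59 q [-0.93 -0.12  2.06  1.26  1.09 -0.21]
[0.5, -0.1, 0.4] 10
 mid0 ok speed ratio 0.49 q [-0.66 -0.34  2.32  1.91  0.9  -0.52]
 roll1 ok speed ratio 0.57 q [-0.66 -0.34  2.32  1.91  0.9   1.05]
 inv ok speed ratio 0.42 q [-0.6  -0.07  2.3
[... 574 characters left out ...]
q [-0.79 -0.22  2.33  1.8   1.2   0.99]
 inv ok speed ratio 0.45 q [-0.72  0.08  2.37  2.22  1.62  2.16]
bayhigh40 ok speed ratio 0.6 q [ 0.08  0.01  2.22  1.79  0.57 -0.55]
 bay ok speed ratio 0.42 q [ 0.08  0.36  2.26  2.26  0.75 -1.13]
 out ok speed ratio 0.33 q [-0.16  0.01  2.5   1.9   0.81 -0.91]
bayhigh60 ok speed ratio 0.5 q [-0.06  0.15  2.07  1.46  0.95 -0.51]
 bay ok speed ratio 0.3 q [-0.06  0.46  2.1   1.7   0.96 -0.93]
 out ok speed ratio 0.24 q [-0.32  0.24  2.23  1.44  1.11 -0.83]
bayhigh80 ok speed ratio 0.5 q [-0.11  0.32  1.85  1.24  1.27 -0.54]
 bay ok speed ratio 0.25 q [-0.11  0.59  1.88  1.34  1.19 -0.84]
 out ok speed ratio 0.19 q [-0.33  0.48  1.89  1.16  1.36 -0.79]
```

Call:
carry_out(
  commands=[
    [0,[0,0,0],[0,0,-0.186]],
    [0,[0,0,0],[0,0,-0.186]],
    [0,[0,0,0],[0,0,-0.186]],
    [0,[0,0,0],[0,0,-0.186]],
    [0,[0,0,0],[0,0,-0.186]],
    [0,[0,0,0],[0,0,-0.186]],
    [0,[0,0,0],[0,0,-0.184]],
    [0,[-17,-1,0],[-0.011,0.135,0.011]],
    [0,[-17,-1,-2],[-0.011,0.135,0.011]],
    [0,[-17,-1,-4],[-0.011,0.135,0.011]],
  ],
)

```text
time_s: 15.05
ee_pos: [0.4318, -0.2292, 0.2697]
eef_rot: [3.138, -0.874, 0.295]
force: [-0.2, -0.6, 0.8]
grip_width: 0.094
grip_force: 0.0
```

Call:
carry_out(
  commands=[
    [0,[-16,0,-6],[-0.011,0.135,0.011]],
    [0,[-15,0,-8],[-0.011,0.135,0.011]],
    [0,[0,0,0],[0,0,0]],
  ],
)

```text
time_s: 15.42
ee_pos: [0.4025, -0.2377, 0.251]
eef_rot: [-3.115, -1.14, 0.236]
force: [0.7, -0.1, 0.6]
grip_width: 0.094
grip_force: 0.0
```

```bash
cat > run2.py <<'E'
from plan import *
from h import look
from station import ctrl
look(['scene','wrist'],['jar'])
o=ctrl.get_obs();print(o['time_s'],o['ee_pos'],o['qpos'].round(3))
q=o['qpos'];p=o['ee_pos'];r=R.from_euler('xyz',o['eef_rot'])
c=np.array([.476,-.2185,.076]);E=25;psi=15
p,r,q=seg(p,r,*pose(c,psi,-E,1,.12),4,q,True,'pre')
p,r,q=seg(p,r,*pose(c,psi,-E,1,0),4,q,True,'grasp')
E
python3 run2.py
```

```text
scene jar [(0.97, [0.478, -0.221, 0.009])]
wrist jar [(0.92, [0.474, -0.219, 0.004])]
15.625 [ 0.40386524 -0.23758439  0.25343019] [-1.247 -0.057  2.171  1.221  1.306 -0.478]
pre ok speed ratio 0.49 q [-1.23  0.18  2.32  1.35  1.18 -0.86]
  [0,[-32.4,0.2,14.5],[-0.001,-0.001,-0.001]]
  [0,[-32.4,0.2,14.5],[-0.001,-0.001,-0.001]]
  [0,[-32.4,0.1,14.6],[-0.001,-0.001,-0.001]]
  [0,[-32.3,0.1,14.6],[-0.001,-0.001,-0.001]]
grasp ok speed ratio 0.41 q [-0.93  0.39  2.22  1.65  1.01 -0.97]
  [0,[-0.0,-0.0,30.0],[-0.000,-0.000,-0.000]]
  [0,[-0.0,-0.0,30.0],[-0.000,-0.000,-0.000]]
  [0,[-0.0,-0.0,30.0],[-0.000,-0.000,-0.000]]
  [0,[-0.0,-0.0,30.0],[-0.000,-0.000,-0.000]]
```

Call:
carry_out(
  commands=[
    [0,[-32,0,15],[0,0,0]],
    [0,[-32,0,15],[0,0,0]],
    [0,[-32,0,15],[0,0,0]],
    [0,[-33,0,14],[0,0,0]],
    [0,[0,0,0],[0,0,0]],
  ],
)

```text
time_s: 16.25
ee_pos: [0.4031, -0.2361, 0.1099]
eef_rot: [-3.119, -1.14, 0.242]
force: [-1.0, -0.6, 0.2]
grip_width: 0.0938
grip_force: 0.0
```

```bash
cat > run3.py <<'E'
from plan import *
from h import *
o=ctrl.get_obs();print(o['time_s'],o['ee_pos'],o['force'])
d=look(['wrist'],['jar','sauce']);cv2.imwrite('pics/i.png',d['img'])
q=o['qpos'];p=o['ee_pos'];r=R.from_euler('xyz',o['eef_rot'])
c=np.array([.476,-.2185,.076])
seg(p,r,*pose(c,15,-25,1,0),4,q,True,'grasp')
E
python3 run3.py
```

```text
16.25 [ 0.4031183  -0.23613366  0.10987024] [-0.96064513 -0.5787206   0.18395706]
wrist jar [(0.77, [0.478, -0.221, 0.005]), (0.66, [0.533, 0.262, -0.004])]
wrist sauce [(0.76, [0.507, -0.347, 0.006])]
grasp ok speed ratio 0.49 q [-0.93  0.39  2.22  1.65  1.01 -0.97]
  [0,[0.1,0.6,29.6],[-0.001,-0.001,-0.002]]
  [0,[0.1,0.6,29.6],[-0.001,-0.001,-0.002]]
  [0,[0.2,0.5,29.6],[-0.001,-0.001,-0.002]]
  [0,[0.2,0.5,29.6],[-0.001,-0.001,-0.002]]
```

View pics/i.png

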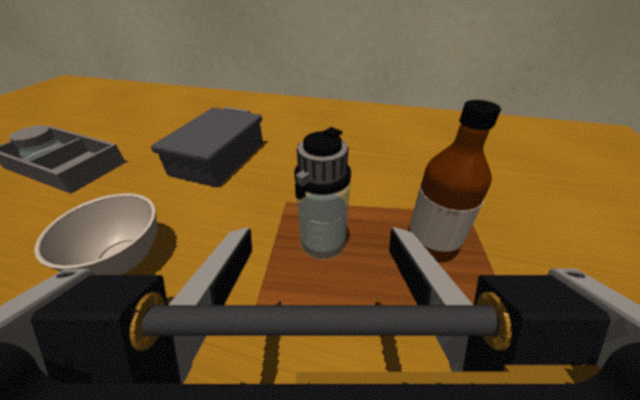

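The wrist picture shows the steel lug at (302,178) directly above the black rib at (300,188), so the collar is locked. The jar is between the fingers. Moving forward to grip the glass.

Call:
carry_out(
  commands=[
    [0,[0,0.5,30],[0,0,0]],
    [0,[0,0.5,30],[0,0,0]],
    [0,[0,0.5,30],[0,0,0]],
    [0,[0,0.5,28],[0,0,-0.005]],
    [0,[0,0,0],[0,0,0]],
    [1,[0,0,0],[0,0,0]],
    [1,[0,0,0],[0,0,0]],
    [1,[0,0,0],[0,0,0]],
    [1,[0,0,0],[0,0,0]],
    [1,[0,0,0],[0,0,0]],
  ],
  squeeze=40,
)

```text
time_s: 17.65
ee_pos: [0.5067, -0.2109, 0.0618]
eef_rot: [-3.138, -1.141, 0.26]
force: [-1.7, 2.0, 2.1]
grip_width: 0.0554
grip_force: 40.0
```

Call:
carry_out(
  commands=[
    [1,[0,0,0],[0,0,0]],
    [1,[0,0,0],[0,0,0]],
    [1,[0,0,0],[0,0,0]],
  ],
)

```text
time_s: 18.02
ee_pos: [0.5068, -0.2109, 0.0617]
eef_rot: [-3.138, -1.141, 0.26]
force: [-2.8, 2.0, 4.7]
grip_width: 0.0551
grip_force: 40.0
```

Run:
```python
from plan import *
from h import *
o=ctrl.get_obs();print(o['time_s'],o['ee_pos'],o['force'],o['grip_width'],o['grip_force'],o['qpos'].round(3))
look(['wrist'],['jar','sauce'])
q=o['qpos'];p=o['ee_pos'];r=R.from_euler('xyz',o['eef_rot']);up=np.array([0,0,1.])
c=p-G*r.apply([0,0,1]);print(c)
p,r,q=seg(p,r,p+.24*up,r,6,q,True,'lift')
m=seg(p,r,*pose([.5,-.1,.4],15,0,1,0),6,q,True,' mid0')
m1=m[1]*R.from_rotvec([0,0,np.pi/2]); m=seg(m[0],m[1],m[0],m1,9,m[2],True,' roll1')
m=seg(m[0],m[1],*pose([.5,-.1,.4],15,25,-1,0),9,m[2],True,' inv')
```

```text
18.025 [ 0.50683135 -0.21091114  0.06174925] [-2.77361414  2.03607612  4.66340125] 0.05511200048708404 39.988283067941666 [-0.954  0.473  2.17   1.661  1.028 -1.018]
wrist jar [(0.86, [0.477, -0.22, 0.007])]
wrist sauce []
[ 0.47523484 -0.21943619  0.07674872]
lift ok speed ratio 0.98 q [-0.94 -0.11  2.07  1.28  1.09 -0.24]
  [0,[36.4,-0.1,-16.7],[0.000,0.000,0.000]]
  [0,[36.4,-0.1,-16.7],[0.000,0.000,0.000]]
  [0,[36.4,-0.1,-16.7],[0.000,0.000,0.000]]
  [0,[36.4,-0.1,-16.7],[0.000,0.000,0.000]]
  [0,[36.4,-0.1,-16.7],[0.000,0.000,0.000]]
  [0,[36.4,-0.1,-16.7],[0.000,0.000,0.000]]
 mid0 ok speed ratio 0.39 q [-0.71 -0.29  2.28  1.84  1.03 -0.5 ]
  [0,[18.9,-18.2,2.0],[-0.000,0.072,-0.000]]
  [0,[18.7,-18.2,3.4],[-0.000,0.072,-0.000]]
  [0,[18.4,-18.2,4.7],[-0.000,0.072,-0.000]]
  [0,[18.1,-18.2,6.0],[-0.000,0.072,-0.000]]
  [0,[17.6,-18.2,7.3],[-0.000,0.072,-0.000]]
  [0,[17.0,-18.2,8.5],[-0.000,0.072,-0.000]]
 roll1 ok speed ratio 0.64 q [-0.71 -0.29  2.28  1.84  1.03  1.07]
  [0,[0.0,0.0,0.0],[0.000,0.000,0.175]]
  [0,[0.0,0.0,0.0],[0.000,0.000,0.175]]
  [0,[0.0,0.0,0.0],[0.000,0.000,0.175]]
  [0,[0.0,0.0,0.0],[0.000,0.000,0.175]]
  [0,[0.0,0.0,0.0],[0.000,0.000,0.175]]
  [0,[0.0,0.0,0.0],[0.000,0.000,0.175]]
  [0,[0.0,0.0,0.0],[0.000,0.000,0.175]]
  [0,[0.0,0.0,0.0],[0.000,0.000,0.175]]
  [0,[0.0,0.0,0.0],[0.000,0.000,0.175]]
 inv ok speed ratio 0.47 q [-0.64 -0.03  2.35  2.34  1.45  2.19]
  [0,[0.0,-1.7,-0.4],[0.038,-0.038,0.172]]
  [0,[-0.3,-1.7,-0.3],[0.038,-0.038,0.172]]
  [0,[-0.6,-1.6,-0.2],[0.038,-0.038,0.172]]
  [0,[-0.9,-1.5,-0.1],[0.038,-0.038,0.172]]
  [0,[-1.1,-1.3,-0.0],[0.038,-0.038,0.172]]
  [0,[-1.3,-1.1,0.0],[0.038,-0.038,0.172]]
  [0,[-1.5,-0.9,0.1],[0.038,-0.038,0.172]]
  [0,[-1.6,-0.6,0.2],[0.038,-0.038,0.172]]
  [0,[-1.7,-0.3,0.3],[0.038,-0.038,0.172]]
```

Call:
carry_out(
  commands=[
    [1,[9,0,-4],[0,0,0]],
    [1,[18,0,-8.5],[0,0,0]],
    [1,[36,0,-17],[0,0,0]],
    [1,[36,0,-17],[0,0,0]],
    [1,[36,0,-17],[0,0,0]],
    [1,[36,0,-17],[0,0,0]],
    [1,[27,0,-12],[0,0,0]],
    [1,[18,0,-8.5],[0,0,0]],
    [1,[0,0,0],[0,0,0]],
  ],
)

```text
time_s: 19.3
ee_pos: [0.505, -0.2118, 0.3008]
eef_rot: [3.14, -1.14, 0.264]
force: [-0.2, -0.7, -5.5]
grip_width: 0.0555
grip_force: 40.0
```

Run:
```python
from h import *
o=ctrl.get_obs();print(o['time_s'],o['ee_pos'],o['force'],o['moment'],o['grip_width'],o['qpos'].round(3))
print(o['ee_pos']-.036*R.from_euler('xyz',o['eef_rot']).apply([0,0,1]))
look(['scene','wrist'],['jar','lug'])
```

```text
19.3 [ 0.5050498  -0.21183158  0.30084668] [-0.23606092 -0.6567035  -5.53518875] [-0.37379665  1.43144123 -0.01814136] 0.05549961849695498 [-0.958 -0.051  2.041  1.281  1.099 -0.273]
[ 0.47344639 -0.22029974  0.31586384]
scene jar [(0.58, [0.475, -0.222, 0.248])]
scene lug [(0.7, [0.446, -0.205, 0.355]), (0.19, [0.477, -0.282, 0.001])]
wrist jar [(0.94, [0.474, -0.219, 0.242])]
wrist lug [(0.88, [0.445, -0.207, 0.352])]
```

Call:
carry_out(
  commands=[
    [1,[19,-18,2],[0,0.073,0]],
    [1,[19,-18,3.5],[0,0.073,0]],
    [1,[18,-18,5],[0,0.073,0]],
    [1,[18,-18,6],[0,0.073,0]],
    [1,[17,-18,7],[0,0.073,0]],
    [1,[16,-18,8],[0,0.073,0]],
    [1,[0,0,0],[0,0,0.08]],
    [1,[0,0,0],[0,0,0.15]],
    [1,[0,0,0],[0,0,0.15]],
    [1,[0,0,0],[0,0,0.15]],
  ],
)

```text
time_s: 20.85
ee_pos: [0.5327, -0.0928, 0.3959]
eef_rot: [-1.558, -1.034, -1.32]
force: [-0.4, 0.1, -4.5]
grip_width: 0.0551
grip_force: 40.0
```

Call:
carry_out(
  commands=[
    [1,[0,0,0],[0,0,0.15]],
    [1,[0,0,0],[0,0,0.15]],
    [1,[0,0,0],[0,0,0.15]],
    [1,[0,0,0],[0,0,0.15]],
    [1,[0,0,0],[0,0,0.15]],
    [1,[0,0,0],[0,0,0.15]],
    [1,[0,0,0],[0,0,0.14]],
  ],
)

```text
time_s: 21.72
ee_pos: [0.5327, -0.0928, 0.396]
eef_rot: [-1.564, 0.006, -1.309]
force: [0.0, 0.1, -5.1]
grip_width: 0.055
grip_force: 40.0
```

Run:
```python
from plan import *
from station import ctrl
o=ctrl.get_obs();print(o['time_s'],o['ee_pos'],o['eef_rot'],o['force'],o['grip_width'],o['qpos'].round(3))
q=o['qpos'];p=o['ee_pos'];r=R.from_euler('xyz',o['eef_rot'])
m=seg(p,r,*pose([.5,-.1,.4],15,25,-1,0),11,q,True,' inv')
```

```text
21.725 [ 0.5327091  -0.092838    0.39597203] [-1.56402305  0.0061612  -1.30869633] [ 2.53844410e-03  1.11010884e-01 -5.08287584e+00] 0.05497911687691618 [-0.732 -0.195  2.247  1.87   1.07   1.017]
 inv ok speed ratio 0.55 q [-0.64 -0.03  2.35  2.34  1.45  2.19]
  [0,[-0.2,-1.7,-0.1],[0.031,-0.031,0.140]]
  [0,[-0.4,-1.7,-0.0],[0.031,-0.031,0.140]]
  [0,[-0.6,-1.6,0.1],[0.031,-0.031,0.140]]
  [0,[-0.8,-1.5,0.1],[0.031,-0.031,0.140]]
  [0,[-1.0,-1.4,0.2],[0.031,-0.031,0.140]]
  [0,[-1.2,-1.2,0.3],[0.031,-0.031,0.140]]
  [0,[-1.4,-1.0,0.4],[0.031,-0.031,0.140]]
  [0,[-1.5,-0.8,0.4],[0.031,-0.031,0.140]]
  [0,[-1.6,-0.6,0.5],[0.031,-0.031,0.140]]
  [0,[-1.6,-0.4,0.6],[0.031,-0.031,0.140]]
  [0,[-1.6,-0.1,0.6],[0.031,-0.031,0.140]]
```

Call:
carry_out(
  commands=[
    [1,[0,-1.5,0],[0.034,-0.034,0.154]],
    [1,[0,-1.5,0],[0.034,-0.034,0.154]],
    [1,[-1,-1.5,0],[0.034,-0.034,0.154]],
    [1,[-1,-1.5,0],[0.034,-0.034,0.154]],
    [1,[-1,-1.5,0],[0.034,-0.034,0.154]],
    [1,[-1,-1,0],[0.034,-0.034,0.154]],
    [1,[-1,-1,0],[0.034,-0.034,0.154]],
    [1,[-1,-1,0],[0.034,-0.034,0.154]],
    [1,[-1,0,0],[0.034,-0.034,0.154]],
    [1,[-1,0,0],[0.034,-0.034,0.154]],
  ],
)

```text
time_s: 22.98
ee_pos: [0.5303, -0.0936, 0.41]
eef_rot: [0.007, 1.129, 0.268]
force: [-0.4, 0.1, -5.5]
grip_width: 0.0552
grip_force: 40.0
```

Call:
carry_out(
  commands=[
    [1,[0,0,0],[0,0,0]],
    [1,[0,0,0],[0,0,0]],
  ],
)

```text
time_s: 23.22
ee_pos: [0.5303, -0.0933, 0.4107]
eef_rot: [-0.015, 1.13, 0.247]
force: [-0.3, -0.1, -6.6]
grip_width: 0.0552
grip_force: 40.0
```

Run:
```python
from plan import *
from h import *
o=ctrl.get_obs();r=R.from_euler('xyz',o['eef_rot'])
print(o['time_s'],o['ee_pos'],o['eef_rot'],o['force'],o['grip_width'],o['qpos'].round(3))
rg=R.from_euler('xyz',[-3.138,-1.141,.26])  # at grasp
print('jar up now',(r*rg.inv()).apply([0,0,1]))
d=look(['scene'],['jar','lug'])
x=proj(d,[o['ee_pos']])[0].astype(int)
cv2.imwrite('pics/j.png',cv2.resize(d['img'][max(x[1]-90,0):x[1]+90,x[0]-110:x[0]+110],None,fx=3,fy=3,interpolation=cv2.INTER_CUBIC))
```

```text
23.225 [ 0.53026345 -0.09326771  0.4106716 ] [-0.01501517  1.13018146  0.24707999] [-0.25460252 -0.06415429 -6.56657989] 0.05521246946064998 [-0.662  0.104  2.304  2.333  1.524  2.129]
jar up now [ 0.01244927 -0.00485587 -0.99991071]
scene jar [(0.63, [0.501, -0.101, 0.467]), (0.46, [0.475, -0.283, 0.001])]
scene lug []
```

The jar is inverted to within 1° and the grip is steady. I'll hold it there for more than one second.

Call:
carry_out(
  commands=[
    [1,[0,0,0],[0,0,0]],
    [1,[0,0,0],[0,0,0]],
    [1,[0,0,0],[0,0,0]],
    [1,[0,0,0],[0,0,0]],
    [1,[0,0,0],[0,0,0]],
    [1,[0,0,0],[0,0,0]],
    [1,[0,0,0],[0,0,0]],
    [1,[0,0,0],[0,0,0]],
    [1,[0,0,0],[0,0,0]],
    [1,[0,0,0],[0,0,0]],
  ],
)

```text
time_s: 24.62
ee_pos: [0.5301, -0.0932, 0.4108]
eef_rot: [-0.008, 1.129, 0.255]
force: [-0.2, -0.1, -4.8]
grip_width: 0.0554
grip_force: 40.0
```

Run:
```python
from plan import *
from h import *
look(['scene','top'],['bay_free','caddy','short_jar'])
o=ctrl.get_obs();q=o['qpos'];p=o['ee_pos'];r=R.from_euler('xyz',o['eef_rot']);print(o['time_s'],p)
r2=r*R.from_rotvec([0,0,-np.pi/2])
up=np.array([0,0,1.])
b=np.array([.533,.217,.078])
m=seg(p,r,p,r2,11,q,False,'rollback')
for psi in (50,60,70):
    k=seg(m[0],m[1],*pose([.5,.0,.4],(psi+15)/2,0,1,0),11,m[2],False,'half%d'%psi)
    k=seg(k[0],k[1],*pose(b+.14*up,psi,-25,1,0),8,k[2],False,' high')
    k=seg(k[0],k[1],*pose(b,psi,-25,1,0),8,k[2],False,' bay')
```

```text
scene bay_free []
scene caddy [(0.73, [0.541, 0.263, -0.004])]
scene short_jar [(0.72, [0.547, 0.304, 0.009])]
top bay_free [(0.78, [0.533, 0.213, 0.006])]
top caddy [(0.88, [0.538, 0.259, 0.002])]
top short_jar [(0.58, [0.546, 0.306, 0.006]), (0.49, [0.531, 0.211, 0.002])]
25.025 [ 0.53007318 -0.09312823  0.41078199]
rollback ok speed ratio 0.6 q [-0.65 -0.01  2.35  2.34  1.47  0.6 ]
half50 ok speed ratio 0.43 q [-0.57 -0.25  2.25  1.76  1.18 -0.47]
 high ok speed ratio 0.38 q [ 0.01  0.07  2.15  1.6   0.76 -0.5 ]
 bay ok speed ratio 0.24 q [ 0.01  0.4   2.19  1.95  0.84 -1.  ]
half60 ok speed ratio 0.44 q [-0.59 -0.19  2.2   1.71  1.28 -0.46]
 high ok speed ratio 0.36 q [-0.05  0.15  2.06  1.46  0.95 -0.5 ]
 bay ok speed ratio 0.23 q [-0.05  0.46  2.1   1.71  0.95 -0.92]
half70 ok speed ratio 0.44 q [-0.61 -0.13  2.15  1.67  1.38 -0.46]
 high ok speed ratio 0.35 q [-0.08  0.23  1.96  1.34  1.12 -0.51]
 bay ok speed ratio 0.21 q [-0.08  0.52  1.99  1.51  1.07 -0.87]
```

Call:
carry_out(
  commands=[
    [1,[0,0,0],[0,0,-0.08]],
    [1,[0,0,0],[0,0,-0.16]],
    [1,[0,0,0],[0,0,-0.16]],
    [1,[0,0,0],[0,0,-0.16]],
    [1,[0,0,0],[0,0,-0.16]],
    [1,[0,0,0],[0,0,-0.16]],
    [1,[0,0,0],[0,0,-0.16]],
    [1,[0,0,0],[0,0,-0.16]],
    [1,[0,0,0],[0,0,-0.16]],
    [1,[0,0,0],[0,0,-0.16]],
  ],
)

```text
time_s: 26.28
ee_pos: [0.5301, -0.0931, 0.4108]
eef_rot: [-1.129, 0.038, -1.289]
force: [0.6, -0.6, -5.7]
grip_width: 0.0548
grip_force: 40.0
```

Run:
```python
from plan import *
from h import *
o=ctrl.get_obs();q=o['qpos'];p=o['ee_pos'];r=R.from_euler('xyz',o['eef_rot']);print(o['time_s'],p)
k=seg(p,r,*pose([.5,.0,.4],37,0,1,0),12,q,True,'half')
```

```text
26.275 [ 0.53008456 -0.09309138  0.41080862]
half ok speed ratio 0.53 q [-0.59 -0.2   2.21  1.72  1.27 -0.46]
  [0,[-9.2,2.2,1.8],[-0.005,-0.053,-0.123]]
  [0,[-9.3,1.1,2.3],[-0.005,-0.053,-0.123]]
  [0,[-9.2,-0.1,2.8],[-0.005,-0.053,-0.123]]
  [0,[-9.0,-1.2,3.2],[-0.005,-0.053,-0.123]]
  [0,[-8.6,-2.3,3.7],[-0.005,-0.053,-0.123]]
  [0,[-8.0,-3.4,4.1],[-0.005,-0.053,-0.123]]
  [0,[-7.3,-4.3,4.5],[-0.005,-0.053,-0.123]]
  [0,[-6.5,-5.2,4.8],[-0.005,-0.053,-0.123]]
  [0,[-5.5,-6.0,5.1],[-0.005,-0.053,-0.123]]
  [0,[-4.5,-6.6,5.3],[-0.005,-0.053,-0.123]]
  [0,[-3.3,-7.1,5.5],[-0.005,-0.053,-0.123]]
  [0,[-2.1,-7.5,5.6],[-0.005,-0.053,-0.123]]
```

Call:
carry_out(
  commands=[
    [1,[-9,2,2],[-0.005,-0.053,-0.123]],
    [1,[-9,1,2],[-0.005,-0.053,-0.123]],
    [1,[-9,0,3],[-0.005,-0.053,-0.123]],
    [1,[-9,-1,3],[-0.005,-0.053,-0.123]],
    [1,[-9,-2,4],[-0.005,-0.053,-0.123]],
    [1,[-8,-3,4],[-0.005,-0.053,-0.123]],
    [1,[-7,-4,4.5],[-0.005,-0.053,-0.123]],
    [1,[-6,-5,5],[-0.005,-0.053,-0.123]],
    [1,[-5,-6,5],[-0.005,-0.053,-0.123]],
    [1,[-4,-7,5],[-0.005,-0.053,-0.123]],
  ],
)

```text
time_s: 27.52
ee_pos: [0.5292, 0.0012, 0.4028]
eef_rot: [-1.174, -1.301, -1.306]
force: [-0.3, -0.4, -5.0]
grip_width: 0.0554
grip_force: 40.0
```

Call:
carry_out(
  commands=[
    [1,[-3,-7,5.5],[-0.005,-0.053,-0.123]],
    [1,[-2,-7.5,5.5],[-0.005,-0.053,-0.123]],
  ],
)

```text
time_s: 27.78
ee_pos: [0.5288, 0.0201, 0.4015]
eef_rot: [-2.307, -1.566, -0.183]
force: [-0.2, -0.1, -5.4]
grip_width: 0.055
grip_force: 40.0
```

Run:
```python
from plan import *
from h import *
o=ctrl.get_obs();q=o['qpos'];p=o['ee_pos'];r=R.from_euler('xyz',o['eef_rot']);print(o['time_s'],p)
k=seg(p,r,*pose([.533,.2155,.218],60,-25,1,0),8,q,True,'high')
```

```text
27.775 [0.52876562 0.02013056 0.40149228]
high ok speed ratio 0.41 q [-0.05  0.15  2.06  1.46  0.95 -0.5 ]
  [0,[-24.8,-20.6,19.1],[0.048,-0.054,-0.011]]
  [0,[-23.5,-19.9,21.4],[0.048,-0.054,-0.011]]
  [0,[-22.1,-19.0,23.5],[0.048,-0.054,-0.011]]
  [0,[-20.6,-18.1,25.6],[0.048,-0.054,-0.011]]
  [0,[-19.0,-17.0,27.5],[0.048,-0.054,-0.011]]
  [0,[-17.3,-15.9,29.2],[0.048,-0.054,-0.011]]
  [0,[-15.5,-14.6,30.9],[0.048,-0.054,-0.011]]
  [0,[-13.6,-13.2,32.3],[0.048,-0.054,-0.011]]
```

Call:
carry_out(
  commands=[
    [1,[-25,-21,19],[0.048,-0.054,-0.011]],
    [1,[-23.5,-20,21],[0.048,-0.054,-0.011]],
    [1,[-22,-19,23.5],[0.048,-0.054,-0.011]],
    [1,[-20.5,-18,25.5],[0.048,-0.054,-0.011]],
    [1,[-19,-17,27.5],[0.048,-0.054,-0.011]],
    [1,[-17,-16,29],[0.048,-0.054,-0.011]],
    [1,[-15.5,-14.5,31],[0.048,-0.054,-0.011]],
    [1,[-13.5,-13,32],[0.048,-0.054,-0.011]],
    [1,[0,0,0],[0,0,0]],
    [1,[0,0,0],[0,0,0]],
  ],
)

```text
time_s: 29.02
ee_pos: [0.5487, 0.2437, 0.2045]
eef_rot: [-3.13, -1.135, 1.032]
force: [0.0, -0.4, -4.8]
grip_width: 0.055
grip_force: 40.0
```

```bash
cat > run4.py <<'E'
from plan import *
from h import *
o=ctrl.get_obs();q=o['qpos'];p=o['ee_pos'];r=R.from_euler('xyz',o['eef_rot']);print(o['time_s'],p,o['force'])
d=look(['top','scene','wrist'],['jar','lug','bay_free','caddy'])
rg=R.from_euler('xyz',[-3.138,-1.141,.26])
print('jar up',(r*rg.inv()).apply([0,0,1]), 'axis pt',p-G*r.apply([0,0,1]))
k=seg(p,r,*pose([.533,.2155,.078],60,-25,1,0),6,q,True,'down')
E
python3 run4.py
```

```text
29.025 [0.54869538 0.24373926 0.20452889] [ 0.02255903 -0.44110378 -4.82530823]
top jar [(0.89, [0.533, 0.216, 0.148])]
top lug [(0.51, [0.501, 0.207, 0.259])]
top bay_free [(0.77, [0.532, 0.213, 0.004])]
top caddy [(0.67, [0.538, 0.261, -0.0])]
scene jar [(0.68, [0.532, 0.215, 0.15])]
scene lug [(0.5, [0.501, 0.208, 0.263])]
scene bay_free [(0.6, [0.529, 0.221, 0.005])]
scene caddy [(0.65, [0.54, 0.262, -0.001])]
wrist jar [(0.73, [0.537, 0.26, -0.0]), (0.72, [0.532, 0.215, 0.149])]
wrist lug [(0.91, [0.502, 0.209, 0.258])]
wrist bay_free [(0.97, [0.525, 0.217, 0.007])]
wrist caddy [(0.74, [0.535, 0.261, -0.002])]
jar up [0.00594675 0.00325133 0.99997703] axis pt [0.53231077 0.21551155 0.21971904]
down ok speed ratio 0.3 q [-0.05  0.46  2.1   1.7   0.95 -0.92]
  [0,[-21.4,0.2,10.0],[0.000,-0.000,-0.001]]
  [0,[-21.4,0.2,10.0],[0.000,-0.000,-0.001]]
  [0,[-21.4,0.2,10.0],[0.000,-0.000,-0.001]]
  [0,[-21.4,0.1,10.0],[0.000,-0.000,-0.001]]
  [0,[-21.4,0.1,10.0],[0.000,-0.000,-0.001]]
  [0,[-21.4,0.1,10.0],[0.000,-0.000,-0.001]]
```

The jar is upright and centred over the bay. Lowering it now.

Call:
carry_out(
  commands=[
    [1,[-18,0,8.5],[0,0,0]],
    [1,[-18,0,8.5],[0,0,0]],
    [1,[-18,0,8.5],[0,0,0]],
    [1,[-18,0,8.5],[0,0,0]],
    [1,[-18,0,8.5],[0,0,0]],
    [1,[-18,0,8.5],[0,0,0]],
    [1,[-11,0,5],[0,0,0]],
    [1,[0,0,0],[0,0,0]],
    [1,[0,0,0],[0,0,0]],
  ],
)

```text
time_s: 30.9
ee_pos: [0.5488, 0.2446, 0.0736]
eef_rot: [-3.132, -1.135, 1.034]
force: [-0.7, -0.5, -4.7]
grip_width: 0.0555
grip_force: 40.0
```

Call:
carry_out(
  commands=[
    [1,[-3.6,0,1.7],[0,0,0]],
    [1,[-3.6,0,1.7],[0,0,0]],
    [1,[0,0,0],[0,0,0]],
  ],
)

```text
time_s: 31.28
ee_pos: [0.5484, 0.2447, 0.0647]
eef_rot: [-3.129, -1.134, 1.032]
force: [2.0, -0.6, -5.3]
grip_width: 0.0554
grip_force: 40.0
```

Call:
carry_out(
  commands=[
    [1,[-1.4,0,0.6],[0,0,0]],
    [1,[0,0,0],[0,0,0]],
  ],
)

```text
time_s: 31.52
ee_pos: [0.5485, 0.2447, 0.0633]
eef_rot: [-3.13, -1.135, 1.032]
force: [-0.3, 0.6, -4.9]
grip_width: 0.0552
grip_force: 40.0
```

Call:
carry_out(
  commands=[
    [1,[-0.9,0,0.4],[0,0,0]],
    [1,[-0.9,0,0.4],[0,0,0]],
    [1,[0,0,0],[0,0,0]],
  ],
)

```text
time_s: 31.9
ee_pos: [0.5484, 0.2446, 0.0613]
eef_rot: [-3.13, -1.135, 1.032]
force: [-0.6, -1.2, -5.6]
grip_width: 0.0551
grip_force: 40.0
```

Call:
carry_out(
  commands=[
    [1,[-0.9,0,0.4],[0,0,0]],
    [1,[0,0,0],[0,0,0]],
  ],
)

```text
time_s: 32.15
ee_pos: [0.5485, 0.2447, 0.0608]
eef_rot: [-3.131, -1.135, 1.033]
force: [-0.7, -0.8, -1.4]
grip_width: 0.0552
grip_force: 40.0
```

Contact: the wrist force has risen from about -5 N to -1.4 N. Easing the grip and opening.

Call:
carry_out(
  commands=[
    [1,[-0.4,0,0.2],[0,0,0]],
    [1,[0,0,0],[0,0,0]],
  ],
  squeeze=8,
)

```text
time_s: 32.4
ee_pos: [0.5485, 0.245, 0.0608]
eef_rot: [-3.131, -1.136, 1.034]
force: [-4.7, 0.1, 5.3]
grip_width: 0.056
grip_force: 8.0
```

Call:
carry_out(
  commands=[
    [0.38,[0,0,0],[0,0,0]],
    [0.36,[0,0,0],[0,0,0]],
    [0.3,[0,0,0],[0,0,0]],
    [0.2,[0,0,0],[0,0,0]],
    [0.2,[0,0,0],[0,0,0]],
    [0.2,[0,0,0],[0,0,0]],
  ],
)

```text
time_s: 33.15
ee_pos: [0.5484, 0.2446, 0.06]
eef_rot: [-3.13, -1.135, 1.032]
force: [0.9, -0.2, -0.2]
grip_width: 0.0753
grip_force: 0.0
```

Run:
```python
from plan import *
from h import *
o=ctrl.get_obs();q=o['qpos'];p=o['ee_pos'];r=R.from_euler('xyz',o['eef_rot']);print(o['time_s'],p,o['force'],o['grip_width'],q.round(2))
look(['scene'],['jar','lug'])
z=r.apply([0,0,1])
k=seg(p,r,p-.12*z,r,6,q,True,'back')
k=seg(k[0],k[1],k[0]+[0,0,.15],k[1],6,k[2],True,'up')
```

```text
33.15 [0.54844115 0.24463474 0.05998272] [ 0.9153556  -0.19996146 -0.2388909 ] 0.07532515895018653 [-0.06  0.52  2.07  1.72  0.96 -0.96]
scene jar [(0.88, [0.536, 0.213, 0.005])]
scene lug []
back ok speed ratio 0.51 q [-0.31  0.24  2.24  1.45  1.1  -0.83]
  [0,[-0.0,0.0,-20.0],[0.000,0.000,0.000]]
  [0,[-0.0,0.0,-20.0],[0.000,0.000,0.000]]
  [0,[-0.0,0.0,-20.0],[0.000,0.000,0.000]]
  [0,[-0.0,0.0,-20.0],[0.000,0.000,0.000]]
  [0,[-0.0,0.0,-20.0],[0.000,0.000,0.000]]
  [0,[-0.0,0.0,-20.0],[0.000,0.000,0.000]]
up ok speed ratio 0.33 q [-0.31 -0.07  2.14  1.26  1.19 -0.38]
  [0,[22.7,-0.1,-10.6],[0.000,0.000,0.000]]
  [0,[22.7,-0.1,-10.6],[0.000,0.000,0.000]]
  [0,[22.7,-0.1,-10.6],[0.000,0.000,0.000]]
  [0,[22.7,-0.1,-10.6],[0.000,0.000,0.000]]
  [0,[22.7,-0.1,-10.6],[0.000,0.000,0.000]]
  [0,[22.7,-0.1,-10.6],[0.000,0.000,0.000]]
```

Call:
carry_out(
  commands=[
    [0.2,[0,0,-15],[0,0,0]],
    [0.2,[0,0,-20],[0,0,0]],
    [0.2,[0,0,-20],[0,0,0]],
    [0.2,[0,0,-20],[0,0,0]],
    [0.2,[0,0,-20],[0,0,0]],
    [0.2,[0,0,-20],[0,0,0]],
    [0.2,[20,0,-10],[0,0,0]],
    [0.2,[20,0,-10],[0,0,0]],
    [0.2,[0,0,0],[0,0,0]],
    [0.2,[0,0,0],[0,0,0]],
  ],
)

```text
time_s: 34.55
ee_pos: [0.4953, 0.1531, 0.1527]
eef_rot: [-3.129, -1.134, 1.031]
force: [0.5, -0.1, -0.6]
grip_width: 0.075
grip_force: 0.0
```

Run:
```python
from plan import *
from h import *
o=ctrl.get_obs();print(o['time_s'],o['ee_pos'],o['force'])
d=look(['scene','top','wrist'],['jar','lug','sauce','bowl','lunchbox','short_jar'])
cv2.imwrite('pics/k.png',d['img'])
```

```text
34.55 [0.49526431 0.15311156 0.15269968] [ 0.48716512 -0.06769839 -0.61053702]
scene jar [(0.89, [0.532, 0.218, 0.005])]
scene lug [(0.55, [0.498, 0.208, 0.117])]
scene sauce [(0.6, [0.502, -0.346, 0.004]), (0.18, [0.539, 0.263, -0.002])]
scene bowl [(0.71, [0.4, 0.006, -0.002])]
scene lunchbox [(0.93, [0.62, 0.008, -0.003])]
scene short_jar []
top jar [(0.93, [0.534, 0.218, 0.005])]
top lug [(0.63, [0.5, 0.205, 0.112]), (0.36, [0.539, 0.261, 0.003])]
top sauce [(0.59, [0.502, -0.35, 0.006]), (0.32, [0.476, -0.288, 0.001])]
top bowl [(0.53, [0.397, 0.007, -0.003])]
top lunchbox [(0.7, [0.622, 0.009, 0.001])]
top short_jar [(0.92, [0.545, 0.305, 0.004])]
wrist jar [(0.91, [0.531, 0.216, 0.005])]
wrist lug [(0.62, [0.498, 0.208, 0.114])]
wrist sauce []
wrist bowl []
wrist lunchbox []
wrist short_jar [(0.73, [0.545, 0.304, 0.006])]
```

View pics/k.png

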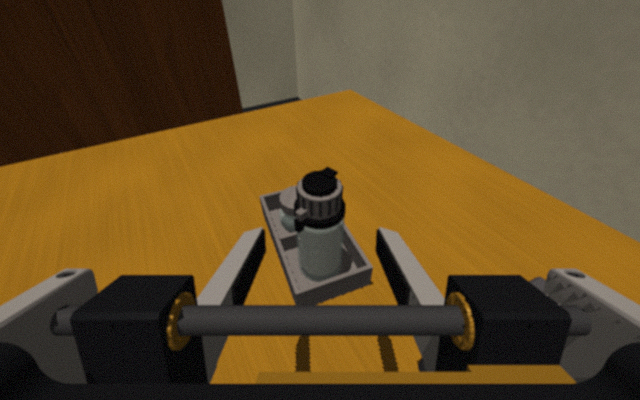

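The picture shows the jar upright in the empty bay at (322,240). The lug at (300,213) is still over the rib, and the robot touches nothing. The other things stand where they were.

```bash
python3 -c "
from station import ctrl
print(ctrl.hand_in())"
```

```text
the job is handed in; nothing more can be done
None
```

The collar is locked, the jar was held upside down for over one second, and it now stands upright in the caddy's empty bay with the collar still locked; the job is handed in at about 35 s, and the sauce bottle, short jar, bowl and lunchbox were left where they stood.

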